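Clear the deburring tray: blocks onto the drying rail, scrap into the bin

TASK

First take all the finished waisted aluminium blocks, wherever they lie on the bench or in the tray, and lay them crosswise on top of the narrow white drying rail, each balanced level at its middle and with a clear gap between neighbours. When the blocks are all on the rail, lift the tray by its handle to tip the scrap stubs into the blue bin beside it, and lower the tray flat again. All the blocks must end up on the rail, all the stubs in the bin, and the other tools should be left where they are.

Things in the scene. Friction and masses are not known exactly. Their poses are not given: they have to be found in the camera images.
- rail: Fixed drying rail: a straight white bar with a black rubber top, 300 mm long (its x axis), the top flat, 24 mm wide (y) and 85 mm above the bench, on a 10 mm web with a foot (110 mm wide, 8 mm high) at each end. Origin on the bench below the rail's middle.
- tray_hinge (a point): Middle of the tray's hinge line, 100 mm up, at its open lip beside the blue bin. Fixed axes: x along the hinge, y towards the handle when the tray is flat, z up. Steel sheet tray, 280 mm along x (-140 to 140), 210 mm along y (0 to 210), floor's upper face 2 mm above the hinge line, walls 28 mm high on the three sides other than the lip.
- tray_handle (a point): Middle of the tray's handle: a black round bar, 14 mm across and 110 mm long, parallel to the hinge, held by two thin arms at its ends; with the tray flat it lies 250 mm from the hinge (42 mm outside the tray's wall) and 20 mm above the hinge line. It moves with the tray.
- tray (a joint): Angle of the tipping tray about its hinge in rad: 0 flat, up to 1.15 as the handle is raised; the stubs then slide over the lip into the bin. The tray sinks back if let go.
- bin: Fixed open blue scrap bin, 290 mm (x) by 190 mm (y), 75 mm high, walls 4 mm, standing just below the tray's lip. Origin: centre of its underside.
- block_a: Finished aluminium block, 140 mm long (x axis) and 44 mm wide (y): a low waist, 64 mm long and 26 mm high, between two thick ends, each 38 mm long and 36 mm high. Flat underside. Origin: centre of the waist, 13 mm above the underside, 13 mm below the waist's top. 0.45 kg. Starts in the tray, among the stubs. May be absent.
- block_b: Finished aluminium block, 140 mm long (x axis) and 44 mm wide (y): a low waist, 64 mm long and 26 mm high, between two thick ends, each 38 mm long and 36 mm high. Flat underside. Origin: centre of the waist, 13 mm above the underside, 13 mm below the waist's top. 0.45 kg. Starts on the bench between tray and rail. May be absent.
- block_c: Finished aluminium block, 140 mm long (x axis) and 44 mm wide (y): a low waist, 64 mm long and 26 mm high, between two thick ends, each 38 mm long and 36 mm high. Flat underside. Origin: centre of the waist, 13 mm above the underside, 13 mm below the waist's top. 0.45 kg. Starts on the bench between tray and rail. May be absent.
- block_d: Finished aluminium block, 140 mm long (x axis) and 44 mm wide (y): a low waist, 64 mm long and 26 mm high, between two thick ends, each 38 mm long and 36 mm high. Flat underside. Origin: centre of the waist, 13 mm above the underside, 13 mm below the waist's top. 0.45 kg. Starts on the bench between tray and rail. May be absent.
- stub_1: Scrap: sawn-off aluminium stub, a plain bar 60 x 30 mm (x, y), 28 mm high. Origin at mid height (14 mm above its underside). Starts on the tray. May be absent.
- stub_2: Scrap: sawn-off aluminium stub, L-shaped, 62 x 30 mm (x, y), 28 mm high. Origin at mid height (14 mm above its underside). Starts on the tray. May be absent.
- stub_3: Scrap: sawn-off aluminium stub, L-shaped, 62 x 30 mm (x, y), 28 mm high. Origin at mid height (14 mm above its underside). Starts on the tray. May be absent.
- stub_4: Scrap: sawn-off aluminium stub, a plain bar 60 x 30 mm (x, y), 28 mm high. Origin at mid height (14 mm above its underside). Starts on the tray. May be absent.
- deburrer: Bystander: deburring tool with a black handle (90 x 18 x 16 mm) and a thin steel hook, 130 mm long, lying between the blocks and the rail. Origin on its underside, 20 mm from the handle's middle towards the hook.
- brush: Bystander: brush, 180 mm, at the far left.
- spray: Bystander: white bottle, 60 mm across, 170 mm high, beyond the tray.
- tape: Bystander: roll of tape, 100 mm across, 24 mm high, lying on the bench beyond the blocks.
- cup: Bystander: steel cup, 76 mm across, 80 mm high, beyond the tray.
Not all that is in view belongs to the job. What is shaped like the block_b but purple is not meant.

How it is judged:
On the way, in this order (a step that is already met when the one before it is completed fails the run):
1. every block lies across the rail, level, with gaps between them (x of block_a in the frame of rail between -0.155 and 0.155 m and y of block_a in the frame of rail between -0.02 and 0.02 m and z of block_a in the frame of rail between 0.09 and 0.115 m and angle between block_a's own x axis and vertical between 1.42 and 1.72 rad and angle between the x axis of each of block_a, block_b, block_c, block_d and the y axis of rail, either way round below 0.26 rad and x of block_b in the frame of rail between -0.155 and 0.155 m and y of block_b in the frame of rail between -0.02 and 0.02 m and z of block_b in the frame of rail between 0.09 and 0.115 m and angle between block_b's own x axis and vertical between 1.42 and 1.72 rad and x of block_c in the frame of rail between -0.155 and 0.155 m and y of block_c in the frame of rail between -0.02 and 0.02 m and z of block_c in the frame of rail between 0.09 and 0.115 m and angle between block_c's own x axis and vertical between 1.42 and 1.72 rad and x of block_d in the frame of rail between -0.155 and 0.155 m and y of block_d in the frame of rail between -0.02 and 0.02 m and z of block_d in the frame of rail between 0.09 and 0.115 m and angle between block_d's own x axis and vertical between 1.42 and 1.72 rad and distance between block_a and block_b above 0.048 m and distance between each of block_a, block_b and block_c above 0.048 m and distance between each of block_a, block_b, block_c and block_d above 0.048 m), for 0.3 s.
2. the tray is tipped (raised by more than 0.4 rad) (value of joint tray above 0.4 rad), for 0.2 s.
At the end, for the whole second after the job is handed in: Each block rests on the rail: centre within 20 mm of its centre line, level within 8 deg, square across within 15 deg, either way up; centres 48 mm or more apart. Each stub is inside the bin. Tray down (under 0.06 rad). All at rest and released (all of step 1 and x of stub_1 in the frame of bin between -0.145 and 0.145 m and y of stub_1 in the frame of bin between -0.095 and 0.095 m and z of stub_1 in the frame of bin between 0 and 0.07 m and x of stub_2 in the frame of bin between -0.145 and 0.145 m and y of stub_2 in the frame of bin between -0.095 and 0.095 m and z of stub_2 in the frame of bin between 0 and 0.07 m and x of stub_3 in the frame of bin between -0.145 and 0.145 m and y of stub_3 in the frame of bin between -0.095 and 0.095 m and z of stub_3 in the frame of bin between 0 and 0.07 m and x of stub_4 in the frame of bin between -0.145 and 0.145 m and y of stub_4 in the frame of bin between -0.095 and 0.095 m and z of stub_4 in the frame of bin between 0 and 0.07 m and value of joint tray below 0.06 rad and linear speed of each of block_a, block_b, block_c, block_d, stub_1, stub_2, stub_3, stub_4 below 0.02 m/s and contact force between the fingers and block_a below 0.1 N and contact force between the fingers and block_b below 0.1 N and contact force between the fingers and block_c below 0.1 N and contact force between the fingers and block_d below 0.1 N); the robot touches nothing.
It fails at once if a bystander was shoved more than 8 cm or knocked over (distance of any of deburrer, brush, spray, tape, cup from where it was at the start of the episode above 0.08 m or angle between any of spray, cup's own z axis and vertical above 0.8 rad).
It fails at once if a finished block fell into the scrap bin ((x of block_a in the frame of bin between -0.145 and 0.145 m and y of block_a in the frame of bin between -0.095 and 0.095 m and z of block_a in the frame of bin between 0 and 0.07 m) or (x of block_b in the frame of bin between -0.145 and 0.145 m and y of block_b in the frame of bin between -0.095 and 0.095 m and z of block_b in the frame of bin between 0 and 0.07 m) or (x of block_c in the frame of bin between -0.145 and 0.145 m and y of block_c in the frame of bin between -0.095 and 0.095 m and z of block_c in the frame of bin between 0 and 0.07 m) or (x of block_d in the frame of bin between -0.145 and 0.145 m and y of block_d in the frame of bin between -0.095 and 0.095 m and z of block_d in the frame of bin between 0 and 0.07 m)).
Of block_a, block_b, block_c, block_d only 3 to 4 are there at a start; the rules pass over those that are not, and their reading is None.
Of stub_1, stub_2, stub_3, stub_4 only 2 to 4 are there at a start; the rules pass over those that are not, and their reading is None.
At some moment in a run one of stub_1, stub_2, stub_3, stub_4, deburrer may be knocked a few centimetres aside while the robot is not near it.
Once in a run the grip may slacken for a moment while it holds something.
It also fails if it takes over 200 s, if anything falls off the work surface, if the arm or the gripper's body presses on something with over 40 N, if the wrist force passes 120 N, or if a joint passes its speed limit or range.

ROBOT

A 6-joint arm with a two-finger parallel gripper is mounted at the origin on the work surface. World frame = base frame: x ahead of the robot, y to its left, z up, the work surface at z = 0. Lengths are in m, angles in rad, forces in N, time in s.
With the tool pointing down it reaches from about 0.35 to 0.975 m from the base axis. Payload 7.1 kg.
Tool frame: the origin (TCP) lies at the very end of the fingers, on their centre line; the grasp point (between the pads) lies 19 mm behind it (r.grip_point_offset is the distance from the TCP to the grasp point, in m); z points along the fingers, y is the line along which they close (so a half turn about z gives the same grasp; the last joint's range is limited). The gripper opens to 88 mm and grips with 3 to 60 N. Pads are 20 mm wide; open, the fingers measure 115 mm over their backs; the gripper's body (75 mm by 178 mm) begins 61 mm behind the grasp point.
Start: joints at [-1.274, 0.423, 1.63, -0, 1.089, -0.019], TCP at [0.194, -0.594, 0.223] pointing down, gripper open.
Joint ranges: [-3, 3], [-0.9, 2.11], [0.09, 2.58], [-1.31, 4.45], [0.11, 2.69], [-2.54, 2.54]. Speed limits (rad/s): [2.39, 2.39, 3.01, 3.14, 3.14, 3.14].

INTERFACE

Orientations are given as [roll, pitch, yaw] about the fixed x, y, z axes, in that order (R = Rz(yaw) Ry(pitch) Rx(roll)).
In Python, from cell import r gives the robot as it stands.
- The arm moves only by the shell command python3 -m crank 'ROWS'. ROWS is JSON, a list that holds one entry, the list of rows, each a list of 7 numbers: the shift along the tool's x, y, z in m, then the turn, a rotation vector about the tool's x, y, z in degrees, then the opening, from -1 (shut) to 1 (fully open). A call has 1 to 5 rows; each row is the pose to reach, as a shift and turn from the pose commanded when the call began, along the tool's axes at that moment; what a row does not reach only later rows make up. A row lasts 1/8 s, in which the tool goes at most 62.5 mm and 10.7 degrees, less where a joint would pass 70% of its speed; a pose out of reach is approached as far as the arm can. A call with a gripper value outside its range is refused whole. The fingers move at their own pace and stop on an object; the grip force is fixed at half the most. Time passes only in rows, so rows that repeat a pose let the fingers close. It gives the time, the measured TCP pose, the force, the opening and the grip force at its end, in the units of the state.
- r.get_state(): the state, without advancing time (a new reading comes with each control period).
- r.camera(name): name is "side" or "top"; returns the picture (400x640x3 uint8, red, green, blue); there is no depth.
- r.calibration(name): a dict with "mtx" (3x3 intrinsics, pixels), "R" (3x3) and "t" (3): a world point X has camera coordinates R X + t. Camera axes: x right, y down, z forward; pixel columns grow to the right and rows downward; lengths in m; the calibration is good to about 2 mm. A picture is of the moment at which its call begins. calibration takes no time and is no camera call.
- r.job_done(): hands the job in; it is judged then, once.
Trained networks look in the newest picture that a camera, given by its name, has taken for a name from the list of things; names that differ only in an ending like _2 or _b are one class to them, and where a whole thing is asked for, a point or a joint stands for the part that bears it (a point fixed in the world has none). Each returns a list of dicts, best first, with "conf" (0 to 1); they miss things now and then, are a little off and sometimes report something else, mostly with a low value. They report only what shows in the picture. A call takes as long as a camera call. They do not tell look-alikes from the thing itself.
- r.find_in(camera, query): "bbox" ([left, top, right, bottom] in pixels, round what is visible of it).
- r.silhouettes(camera, query): "pixels" (400x640 bool, what is visible of it) and "bbox" ([left, top, right, bottom] in pixels, round what is visible of it).
- r.spot_point(camera, query): "pixel" ([column, row] in pixels: a listed point, or the origin of a listed thing).
The state is a dict: "time_s": time; "joint_pos": joint angles; "joint_velocities": joint speeds; "joint_torque": joint torques, N m; "tool_pos": TCP position; "ee_rot": TCP orientation; "contact_force": force on the tool from outside, world axes, zero at the start; "wrist_torque": the same for the moment, N m; "grip_width": finger opening in m; "gripper_force": force on a finger pad.
Only numpy, scipy, OpenCV 4.12 (cv2) and the standard library are available. Lean on these libraries where they do the work, as an engineer would, in place of code of your own. Each camera call takes 0.05 s, during which the arm holds its last target. There are 200 camera calls.

## Working session

There is one attempt and no reset: what is moved stays moved. The work goes in short steps, Python scripts to look and compute and a shell command to move; the robot and the scene stay as the last step left them, time stands still between calls to the robot, and variables do not carry over. Pictures are saved under pics/ and viewed, at most 14 in all, crops included, and the job is handed in when it is done.

```bash
ls; mkdir -p pics; python3 - <<'E'
from cell import r
import cv2
for n in("side","top"):
    im=r.camera(n); cv2.imwrite(f"pics/{n}0.png",im[:,:,::-1])
    c=r.calibration(n); print(n,c)
    for q in ["block_a","stub_1","stub_2","rail","tray","bin","deburrer","tape","cup","spray","brush"]:
        try: print(q,[(round(d["conf"],2),[int(v) for v in d["bbox"]]) for d in r.find_in(n,q)])
        except Exception as e: print(q,e)
    for q in ["block_a","stub_1","stub_2","rail","tray_handle","tray_hinge","bin"]:
        print("pt",q,[(round(d["conf"],2),[round(float(v),1) for v in d["pixel"]]) for d in r.spot_point(n,q)])
print(r.get_state())
E
```

```text
pics
side {'mtx': array([[389.0548868 ,   0.        , 319.4010207 ],
       [  0.        , 389.0548868 , 201.04641768],
       [  0.        ,   0.        ,   1.        ]]), 'R': array([[-0.99625608, -0.08354863,  0.02221383],
       [-0.0709578 ,  0.64347422, -0.76217184],
       [ 0.04938439, -0.76089458, -0.64699353]]), 't': array([0.47151669, 0.08107202, 1.28545182])}
block_a [(0.97, [242, 206, 265, 245]), (0.76, [273, 205, 290, 245]), (0.66, [352, 173, 382, 206]), (0.6, [260, 319, 315, 363]), (0.58, [387, 149, 408, 172]), (0.56, [305, 209, 327, 244])]
stub_1 [(0.49, [260, 156, 276, 168]), (0.48, [282, 141, 300, 151]), (0.34, [252, 136, 344, 187])]
stub_2 [(0.49, [260, 156, 276, 168]), (0.48, [282, 141, 300, 151]), (0.34, [252, 136, 344, 187])]
rail [(0.95, [243, 262, 359, 328]), (0.32, [271, 204, 291, 243])]
tray [(0.93, [253, 140, 343, 185])]
bin [(0.97, [274, 129, 347, 173]), (0.64, [252, 138, 345, 190])]
deburrer [(0.76, [281, 256, 313, 269])]
tape [(0.7, [202, 208, 239, 236])]
cup [(0.71, [231, 153, 253, 180])]
spray [(0.89, [213, 154, 241, 202])]
brush [(0.62, [189, 248, 238
[... 1993 characters left out ...]
 1.9, 'joint_pos': array([-1.27394910e+00,  4.23076493e-01,  1.62989008e+00,  5.35314977e-06,
        1.08860555e+00, -1.90038707e-02]), 'joint_velocities': array([-0.00109175, -0.00042494, -0.00033884,  0.00061717,  0.0009418 ,
       -0.00236057]), 'joint_torque': array([ 1.98684243e-04, -5.44563603e+01, -2.74042457e+01,  6.44347002e-02,
        1.67438033e-02,  1.92834634e-06]), 'tool_pos': array([ 0.19416166, -0.59406565,  0.22269365]), 'ee_rot': array([ 3.14157204e+00, -4.35195036e-06,  3.15848618e-01]), 'contact_force': array([-0.23753745,  0.19955638,  0.27899584]), 'wrist_torque': array([-0.01784321,  0.06793062,  0.0293763 ]), 'gripper_force': 0.0, 'grip_width': 0.08786657900355531}
```

```bash
python3 - <<'E'
import cv2
a=cv2.imread("pics/side0.png");b=cv2.imread("pics/top0.png")
cv2.imwrite("pics/s1.png",cv2.resize(a[120:380,170:430],(600,600),interpolation=cv2.INTER_CUBIC))
cv2.imwrite("pics/t1.png",cv2.resize(b[75:325,150:480],(792,600),interpolation=cv2.INTER_CUBIC))
E
```

```text
(no output)
```

View pics/s1.png

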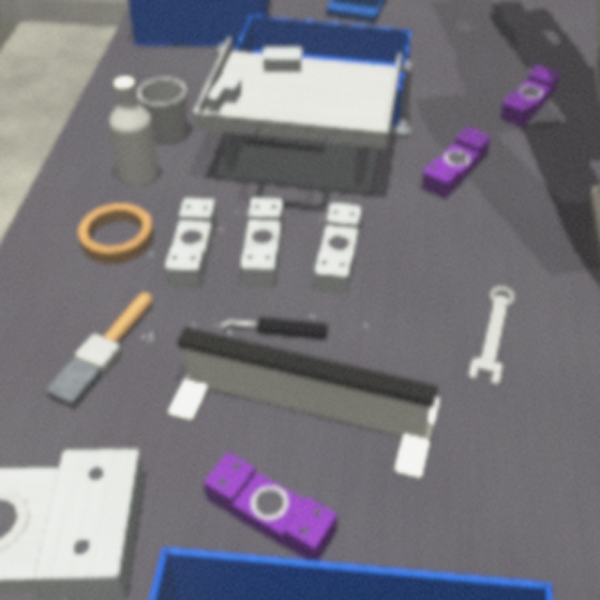

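View pics/t1.png

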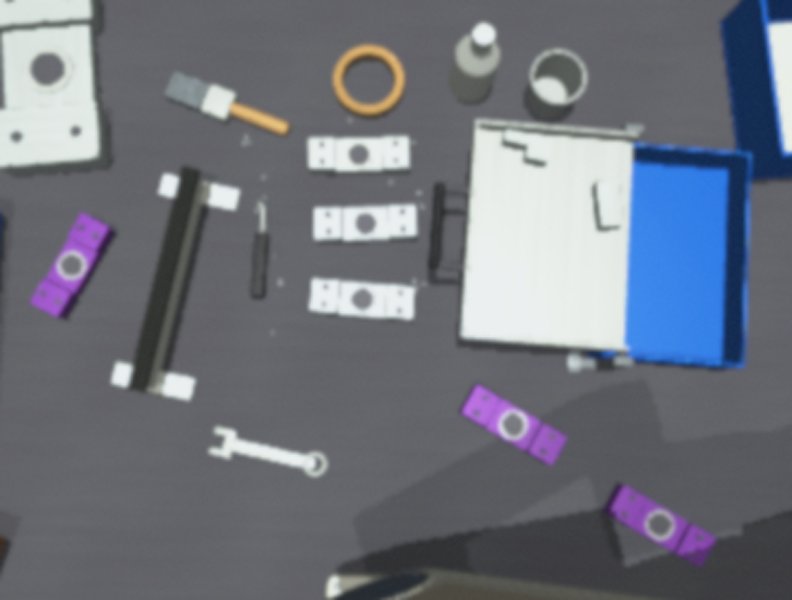

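Three finished silver blocks stand on the bench at top pixels (299,139), (302,170) and (300,202), which fits b, c and d. None lies in the tray, so block_a is absent. The purple look-alikes (181,186), (365,251) and (423,291) and the large silver part at top left are not meant. The tray holds two stubs: an L at (370,140) and a bar at (405,160). The enlarged crops above confirm this. Next I measure from the two views.

```bash
cat > h.py <<'E'
import numpy as np, cv2
from cell import r
C={n:r.calibration(n) for n in("side","top")}
P={n:c["mtx"]@np.c_[c["R"],c["t"]] for n,c in C.items()}
def tri(ps,pt):
    X=cv2.triangulatePoints(P["side"],P["top"],np.float64(ps).reshape(2,1),np.float64(pt).reshape(2,1))[:,0]; return X[:3]/X[3]
def plane(n,px,z):   # pixels -> world points at height z
    c=C[n]; px=np.atleast_2d(np.float64(px)); d=np.c_[px,np.ones(len(px))]@np.linalg.inv(c["mtx"]).T@c["R"]
    o=-c["R"].T@c["t"]; return o+d*((z-o[2])/d[:,2])[:,None]
def proj(n,X):
    v=P[n]@np.r_[X,1]; return v[:2]/v[2]
def sil(n,q): return [d for d in r.silhouettes(n,q)]
def rect(n,m,z):     # centre, sizes (mm), yaw of long side at height z
    ys,xs=np.nonzero(m); w=plane(n,np.c_[xs,ys],z)[:,:2]
    (c,s,a)=cv2.minAreaRect(np.float32(w*1000)); a=a if s[0]>s[1] else a+90
    return w.mean(0).round(4),np.round(c).astype(int),np.round(s),round((a+90)%180-90,1)
E
python3 - <<'E'
from h import *
np.set_printoptions(suppress=True,precision=4)
top=r.camera("top"); 
S=[d for d in sil("top","block_a")]
for d in S: print("top",round(d["conf"],2),np.int32(d["bbox"]),rect("top",d["pixels"],0.03))
side=r.camera("side")
pts=[d["pixel"] for d in r.spot_point("top","block_a")]
ps=[d["pixel"] for d in r.spot_point("side","block_a")]
for a in pts:
  for b in ps:
    X=tri(b,a); e=np.linalg.norm(proj("top",X)-a)+np.linalg.norm(proj("side",X)-b)
    if e<4: print("tri",np.round(a),np.round(b),X,round(e,1))
for n in("side","top"):
  im=top if n=="top" else side
  for d in sil(n,"rail"):
    m=d["pixels"]; g=im.max(2); k=m&(g<60)
    ys,xs=np.nonzero(k)
    if len(xs)<20: continue
    print(n,"rail",round(d["conf"],2),np.int32(d["bbox"]),m.sum(),k.sum(),rect(n,k,0.085))
for q in("tray_handle","tray_hinge","rail","stub_1"):
  A=r.spot_point("side",q);B=r.spot_point("top",q)
  for a in B[:2]:
    for b in A[:2]:
      X=tri(b["pixel"],a["pixel"]);print(q,np.round(a["pixel"]),np.round(b["pixel"]),X, np.round(proj("top",X)-a["pixel"],1))
for d in sil("top","tray"): print("tray",rect("top",d["pixels"],0.12))
for n in("side","top"):
  for d in sil(n,"tray_handle"): print(n,"handle",round(d["conf"],2),np.int32(d["bbox"]),d["pixels"].sum())
E
```

```text
top 0.94 [278 197 323 210] (array([0.4757, 0.0726]), array([476,  73]), array([138.,  45.]), 86.6)
top 0.88 [277 131 321 149] (array([0.6767, 0.0836]), array([676,  83]), array([ 55., 140.]), -88.3)
top 0.88 [160 164 200 209] (array([0.5101, 0.4659]), array([511, 466]), array([ 59., 142.]), -26.4)
top 0.84 [403 276 448 307] (array([ 0.1862, -0.3286]), array([ 186, -329]), array([149.,  47.]), 61.9)
top 0.77 [278 159 325 178] (array([0.5801, 0.0704]), array([580,  71]), array([ 50., 139.]), -85.3)
top 0.59 [342 235 379 267] (array([ 0.3121, -0.1343]), array([ 312, -135]), array([138.,  42.]), 60.4)
tri [300. 138.] [253. 226.] [0.6849 0.0809 0.0046] 2.4
tri [425. 291.] [398. 165.] [ 0.1854 -0.3469 -0.013 ] 1.6
tri [298. 203.] [317. 227.] [0.4717 0.079  0.02  ] 2.7
tri [365. 253.] [365. 190.] [ 0.3143 -0.1435  0.0076] 3.2
tri [302. 165.] [281. 226.] [0.5945 0.0707 0.0048] 0.7
side rail 0.81 [241 261 356 326] 3184 175 (array([0.4766, 0.3481]), array([494, 342]), array([ 12., 284.]), -10.7)
top rail 0.88 [197 143 247 241] 1511 586 (array([0.4905, 0.3281]), array([492, 328]), array([ 20., 
[... 192 characters left out ...]
94.] [ 0.7262 -0.741  -1.4593] [-0.1 13.5]
tray_hinge [405. 164.] [309. 147.] [ 0.5589 -0.246   0.1141] [-0.6  8.7]
tray_hinge [405. 164.] [301. 294.] [ 0.7613 -0.65   -1.3284] [ 0.2 21.1]
rail [226. 193.] [300. 293.] [0.4976 0.3229 0.0008] [ 0.  -0.6]
rail [424. 182.] [300. 293.] [ 0.7467 -0.8907 -1.6538] [-0.1 11.6]
stub_1 [369. 137.] [268. 162.] [ 0.669  -0.1368  0.1067] [-0.   0.4]
stub_1 [405. 162.] [268. 162.] [ 0.6633 -0.2783  0.001 ] [ -0.4 -13.3]
tray (array([ 0.5491, -0.155 ]), array([ 558, -141]), array([254., 285.]), -3.4)
tray (array([ 0.5472, -0.1566]), array([ 549, -143]), array([260., 324.]), -3.6)
side handle 0.86 [252 140 345 186] 2683
top handle 0.59 [327 124 416 221] 5856
```

```bash
python3 - <<'E'
from h import *
np.set_printoptions(suppress=True,precision=4)
T=cv2.imread("pics/top0.png");S=cv2.imread("pics/side0.png")
for n,im,rois in(("top",T,[(270,120,330,155),(270,155,330,184),(270,186,330,215)]),("side",S,[(238,200,267,250),(269,200,298,250),(300,203,332,252)])):
  for (a,b,c,d) in rois:
    g=im.min(2).astype(int); m=np.zeros(g.shape,bool); m[b:d,a:c]=g[b:d,a:c]>140
    print(n,m.sum(),rect(n,m,0.036 if n=="top" else .036))
for n,im,(a,b,c,d) in(("top",T,(200,140,240,245)),("side",S,(240,255,365,305))):
    g=im.max(2).astype(int); m=np.zeros(g.shape,bool); m[b:d,a:c]=g[b:d,a:c]<58
    k,l,st,ce=cv2.connectedComponentsWithStats(m.astype(np.uint8)); i=1+st[1:,4].argmax(); m=l==i
    print(n,"rail",m.sum(),st[i],rect(n,m,0.085),rect(n,m,.08))
# handle, dark in top
g=T.max(2).astype(int); m=np.zeros(g.shape,bool); m[150:195,325:337]=g[150:195,325:337]<58
print("handle",m.sum(),rect("top",m,.12))
g=S.max(2).astype(int)
print(S.max(2)[176:190,270:312:3])
E
```

```text
top 575 (array([0.6798, 0.0822]), array([679,  82]), array([ 50., 141.]), -86.4)
top 589 (array([0.583 , 0.0717]), array([582,  72]), array([ 49., 143.]), -85.8)
top 622 (array([0.4771, 0.0725]), array([477,  72]), array([144.,  49.]), 86.7)
side 474 (array([0.6797, 0.0881]), array([679,  86]), array([ 51., 149.]), -87.7)
side 466 (array([0.583 , 0.0766]), array([583,  74]), array([ 49., 145.]), -86.2)
side 472 (array([0.4776, 0.0777]), array([477,  74]), array([150.,  50.]), 86.7)
top rail 548 [206 146  27  91 548] (array([0.4901, 0.3279]), array([493, 328]), array([ 19., 290.]), -10.5) (array([0.4908, 0.3291]), array([493, 329]), array([ 20., 291.]), -10.5)
side rail 98 [283 260  28   6  98] (array([0.5117, 0.2866]), array([513, 286]), array([14., 74.]), -0.9) (array([0.5123, 0.2823]), array([513, 282]), array([14., 74.]), -0.9)
handle 62 (array([ 0.5525, -0.0206]), array([560, -22]), array([ 10., 103.]), -3.9)
[[100 105 103 105  96 111 107 106 107 108 110 102 111 112]
 [ 90  94  98  99  98 106 105 106 107 109 109 104 107 107]
 [ 79  85  84  86  92  96  99 104 104 105 108 106 109 107]
 [ 70  70  73  74  78  84  85  93  95  99 101 103 108 106]
 [ 69  69  65  64  69  74  71  81  86  90  91  92  99 102]
 [ 67  69  65  57  61  62  63  75  77  77  83  85  88  89]
 [ 66  70  73  69  61  60  60  61  65  69  76  78  78  79]
 [ 69  69  82  78  70  69  64  62  61  64  63  66  68  71]
 [ 72  72  84  85  79  83  77  74  68  69  64  60  65  67]
 [ 71  73  85  85  85  84  84  81  82  79  75  72  70  68]
 [ 71  77  86  87  82  83  84  83  83  83  83  79  78  79]
 [ 70  74  86  85  85  85  85  85  84  86  85  85  84  84]
 [ 71  78  82  87  86  84  84  84  84  84  86  86  85  87]
 [ 71  78  84  84  83  86  86  86  85  86  88  82  84  84]]
```

```bash
cat >> h.py <<'E'
from scipy.spatial.transform import Rotation as Ro
def go(pos,yaw,tilt=0,ax=None):  # prints tool-frame shift (m) and rotation vector (deg) to a tool-down pose with yaw (deg), then tilted about world axis ax
    s=r.get_state(); R0=Ro.from_euler("xyz",s["ee_rot"]); Rt=Ro.from_euler("xyz",[np.pi,0,np.radians(yaw)])
    if tilt: Rt=Ro.from_rotvec(np.radians(tilt)*np.array(ax))*Rt
    d=R0.inv().apply(np.array(pos)-s["tool_pos"]); w=(R0.inv()*Rt).as_rotvec(degrees=True)
    print("now",s["time_s"],s["tool_pos"].round(4),np.degrees(s["ee_rot"]).round(1),"shift",d.round(4),"turn",w.round(1))
E
python3 - <<'E'
from h import *
go([.477,.073,.2],87)
S=cv2.imread("pics/side0.png").max(2).astype(int)
pts=[]
for c in range(250,356,5):
    col=S[250:310,c]; k=np.nonzero(col<62)[0]; pts.append((c,250+k.min(),250+k.max()) if len(k) else (c,0,0))
print(pts)
k=[p for p in pts if p[1]]
print(plane("side",[(p[0],p[1]-.5) for p in k],.085)[:,:2].round(3).tolist())
print(plane("side",[(p[0],p[2]+.5) for p in k],.085)[:,:2].round(3).tolist())
E
```

```text
now 2.8 [ 0.1941 -0.5941  0.2227] [-180.     0.    18.1] shift [ 0.4761 -0.5462  0.0227] turn [ -0.   -0.  -68.9]
[(250, np.int64(268), np.int64(269)), (255, np.int64(270), np.int64(270)), (260, np.int64(271), np.int64(271)), (265, np.int64(270), np.int64(273)), (270, np.int64(273), np.int64(274)), (275, np.int64(274), np.int64(275)), (280, np.int64(276), np.int64(276)), (285, np.int64(260), np.int64(277)), (290, np.int64(260), np.int64(278)), (295, np.int64(260), np.int64(280)), (300, np.int64(260), np.int64(281)), (305, np.int64(261), np.int64(282)), (310, np.int64(262), np.int64(283)), (315, np.int64(284), np.int64(285)), (320, np.int64(284), np.int64(286)), (325, np.int64(286), np.int64(287)), (330, np.int64(283), np.int64(288)), (335, np.int64(286), np.int64(289)), (340, np.int64(289), np.int64(291)), (345, np.int64(287), np.int64(292)), (350, np.int64(291), np.int64(293)), (355, np.int64(292), np.int64(294))]
[[0.632, 0.316], [0.617, 0.321], [0.604, 0.323], [0.591, 0.318], [0.577, 0.327], [0.563, 0.329], [0.549, 0.334], [0.545, 0.279], [0.531, 0.277], [0.518, 0.276], [0.505, 0.275], [0.491, 0.277], [0.477, 0.279], [0.457, 0.35], [0.444, 0.349], [0.431, 0.354], [0.419, 0.343], [0.406, 0.351], [0.393, 0.359], [0.381, 0.352], [0.368, 0.363], [0.355, 0.365]]
[[0.63, 0.322], [0.617, 0.324], [0.603, 0.326], [0.589, 0.331], [0.575, 0.333], [0.562, 0.335], [0.549, 0.337], [0.535, 0.339], [0.522, 0.341], [0.509, 0.346], [0.496, 0.348], [0.483, 0.349], [0.47, 0.351], [0.456, 0.356], [0.444, 0.358], [0.431, 0.36], [0.418, 0.362], [0.406, 0.364], [0.393, 0.368], [0.38, 0.37], [0.368, 0.372], [0.355, 0.374]]
```

```bash
python3 - <<'E'
from h import *
S=cv2.imread("pics/side0.png").max(2).astype(int);T=cv2.imread("pics/top0.png").max(2).astype(int)
for c in (265,305,340):
    print(c,[(v) for v in S[264:300,c]])
for row in (165,191,215): print(row,T[row,200:245].tolist())
for n,X in (("side",[.4905,.3285,.085]),):
  u=np.array([.982,-.188,0]); v=np.array([.188,.982,0])
  for a in(-.1,0,.1):
    print([ (n2,proj(n2,np.array(X)+a*u+b*v).round(1).tolist()) for n2 in("side","top") for b in(-.012,.012)])
E
```

```text
265 [np.int64(104), np.int64(89), np.int64(69), np.int64(64), np.int64(68), np.int64(63), np.int64(61), np.int64(59), np.int64(55), np.int64(61), np.int64(80), np.int64(102), np.int64(117), np.int64(121), np.int64(123), np.int64(120), np.int64(121), np.int64(122), np.int64(122), np.int64(121), np.int64(121), np.int64(123), np.int64(120), np.int64(121), np.int64(114), np.int64(108), np.int64(105), np.int64(114), np.int64(117), np.int64(117), np.int64(118), np.int64(118), np.int64(118), np.int64(119), np.int64(117), np.int64(115)]
305 [np.int64(49), np.int64(52), np.int64(72), np.int64(95), np.int64(110), np.int64(117), np.int64(115), np.int64(114), np.int64(113), np.int64(107), np.int64(90), np.int64(74), np.int64(63), np.int64(64), np.int64(62), np.int64(63), np.int64(62), np.int64(59), np.int64(55), np.int64(64), np.int64(86), np.int64(110), np.int64(117), np.int64(120), np.int64(117), np.int64(121), np.int64(120), np.int64(120), np.int64(119), np.int64(122), np.int64(122), np.int64(124), np.int64(122), np.int64(118), np.int64(114), np.int64(104)]
340 [np.int64(117), np.int64(116), 
[... 741 characters left out ...]
07, 107, 108, 106, 107, 106, 107, 103, 93, 71, 56, 54, 52, 52, 51, 50, 52, 70, 87, 93, 87, 71, 56, 60, 75, 92, 102, 105, 105, 104, 105, 105, 104, 105, 105, 105, 106, 106, 105, 105]
215 [106, 105, 106, 105, 106, 105, 102, 93, 72, 57, 53, 54, 53, 52, 51, 53, 66, 85, 94, 89, 75, 59, 56, 70, 88, 98, 105, 105, 105, 104, 104, 104, 105, 105, 104, 105, 105, 106, 106, 107, 105, 106, 105, 106, 107]
[('side', [341.6, 281.1]), ('side', [339.4, 288.4]), ('top', [214.0, 223.2]), ('top', [206.4, 221.5])]
[('side', [304.2, 272.2]), ('side', [301.5, 279.3]), ('top', [221.8, 191.7]), ('top', [214.3, 190.1])]
[('side', [268.3, 263.7]), ('side', [264.9, 270.5]), ('top', [229.5, 160.9]), ('top', [222.0, 159.3])]
```

```bash
python3 -m crank '[[[0.095,-0.11,0.005,0,0,-14,1],[0.19,-0.22,0.01,0,0,-28,1],[0.28,-0.32,0.01,0,0,-42,1],[0.35,-0.40,0.01,0,0,-52,1],[0.35,-0.40,0.01,0,0,-52,1]]]'; python3 -c "
from h import *
go([.477,.073,.12],87)"
```

```text
time_s: 3.42
tool_pos: [0.3168, -0.3049, 0.2158]
ee_rot: [3.141, 0.0, 1.228]
contact_force: [1.5, -0.1, 0.7]
grip_width: 0.0878
gripper_force: 0.0
now 3.425 [ 0.3168 -0.3049  0.2158] [179.9   0.   70.4] shift [0.4098 0.0239 0.0957] turn [  0.    0.  -16.6]
```

```bash
python3 -m crank '[[[0.062,0.004,0.01,0,0,-5,1],[0.124,0.008,0.02,0,0,-10,1],[0.186,0.012,0.02,0,0,-17,1],[0.248,0.015,0.02,0,0,-17,1],[0.31,0.018,0.02,0,0,-17,1]]]'; python3 -c "
from h import *
go([.477,.074,.05],87)"
```

```text
time_s: 4.05
tool_pos: [0.4395, -0.0192, 0.1959]
ee_rot: [3.14, 0.0, 1.52]
contact_force: [0.9, -0.6, 0.6]
grip_width: 0.0875
gripper_force: 0.0
now 4.05 [ 0.4395 -0.0192  0.1959] [179.9   0.   87.1] shift [0.095  0.0325 0.1459] turn [0.1 0.  0.1]
```

```bash
python3 -m crank '[[[0.055,0.02,0,0,0,0,1],[0.095,0.0325,0.03,0,0,0,1],[0.095,0.0325,0.08,0,0,0,1],[0.095,0.0325,0.13,0,0,0,1],[0.095,0.0325,0.145,0,0,0,1]]]'; python3 - <<'E'
from h import *
im=r.camera("side"); im2=r.camera("top")
a=cv2.resize(im[170:300,220:400],(540,390),interpolation=2);b=cv2.resize(im2[110:240,200:380],(540,390),interpolation=2)
cv2.imwrite("pics/g1.png",np.vstack([a[:300],b[:300]])[:,:,::-1])
go([.477,.074,.007],87)
E
```

```text
time_s: 4.68
tool_pos: [0.4743, 0.072, 0.0483]
ee_rot: [-3.137, 0.001, 1.52]
contact_force: [-0.4, -0.8, 0.5]
grip_width: 0.0878
gripper_force: 0.0
now 4.775 [0.4754 0.0719 0.0497] [-179.9    0.    87.1] shift [0.0022 0.0016 0.0427] turn [-0.1  0.   0.1]
```

View pics/g1.png

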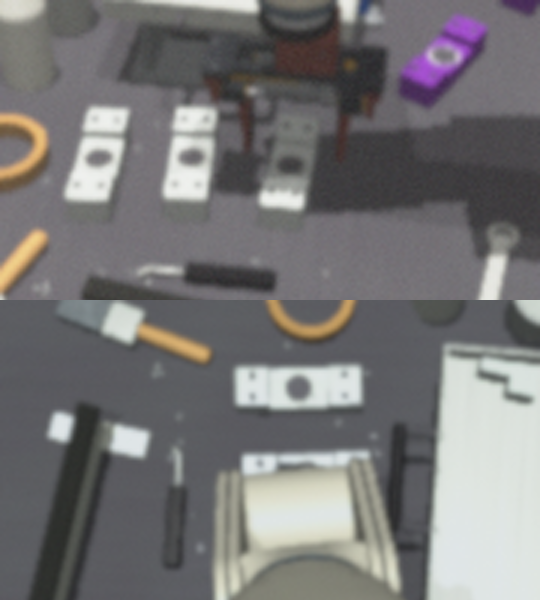

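The fingers straddle the near block: side crop, tips at (247,150) and (342,155), with the waist between them at (290,165).

```bash
python3 -m crank '[[[0.002,0.002,0.03,0,0,0,1],[0.002,0.002,0.0425,0,0,0,1],[0.002,0.002,0.0425,0,0,0,-1],[0.002,0.002,0.0425,0,0,0,-1],[0.002,0.002,0.0425,0,0,0,-1]]]'; python3 -m crank '[[[0,0,0,0,0,0,-1],[0,0,0,0,0,0,-1],[0,0,-0.05,0,0,0,-1],[0,0,-0.11,0,0,0,-1],[0,0,-0.17,0,0,0,-1]]]'; python3 -c "
from h import *
go([.491-.0982,.330+.0188,.18],79)"
```

```text
time_s: 5.4
tool_pos: [0.4787, 0.074, 0.009]
ee_rot: [3.14, -0.0, 1.52]
contact_force: [0.6, 0.1, 0.7]
grip_width: 0.0612
gripper_force: 0.0
time_s: 6.02
tool_pos: [0.4769, 0.0738, 0.1789]
ee_rot: [-3.139, 0.0, 1.52]
contact_force: [1.4, 0.6, -5.9]
grip_width: 0.044
gripper_force: 30.0
now 6.025 [0.4769 0.0738 0.1789] [-179.9    0.    87.1] shift [ 0.2704 -0.098  -0.0009] turn [-0.1  0.   8.1]
```

```bash
python3 -m crank '[[[0.055,-0.02,0,0,0,2,-1],[0.11,-0.04,0,0,0,4,-1],[0.165,-0.06,0,0,0,6,-1],[0.22,-0.08,0,0,0,8,-1],[0.27,-0.098,0,0,0,8,-1]]]'; python3 -m crank '[[[0,0,0,0,0,0,-1],[0,0,0,0,0,0,-1]]]'; python3 - <<'E'
from h import *
im=r.camera("side")
cv2.imwrite("pics/side2.png",im[:,:,::-1])
cv2.imwrite("pics/g2.png",cv2.resize(im[170:330,220:420],(800,640),interpolation=2)[:600,:,::-1])
go([.491-.0982,.330+.0188,.1],79)
s=r.get_state(); p=s["tool_pos"]
for b in(-.07,0,.07):
  y=np.radians(79); 
  for c in (-.022,.022): print(b,c,proj("side",p+[b*np.cos(y)-c*np.sin(y),b*np.sin(y)+c*np.cos(y),-.007]).round(1))
E
```

```text
time_s: 6.65
tool_pos: [0.3924, 0.3499, 0.1774]
ee_rot: [-3.141, 0.001, 1.381]
contact_force: [0.8, 0.4, -4.6]
grip_width: 0.0438
gripper_force: 30.0
time_s: 6.9
tool_pos: [0.393, 0.3479, 0.1772]
ee_rot: [-3.14, 0.002, 1.382]
contact_force: [0.6, -0.9, -5.8]
grip_width: 0.0435
gripper_force: 30.0
now 6.95 [0.3933 0.3475 0.1773] [-1.799e+02  1.000e-01  7.910e+01] shift [ 0.0013 -0.0007  0.0773] turn [-0.1  0.1  0.1]
-0.07 -0.022 [340.  240.3]
-0.07 0.022 [357. 244.]
0 -0.022 [333.2 260.5]
0 0.022 [351.1 264.6]
0.07 -0.022 [325.7 283. ]
0.07 0.022 [344.5 287.6]
```

View pics/g2.png

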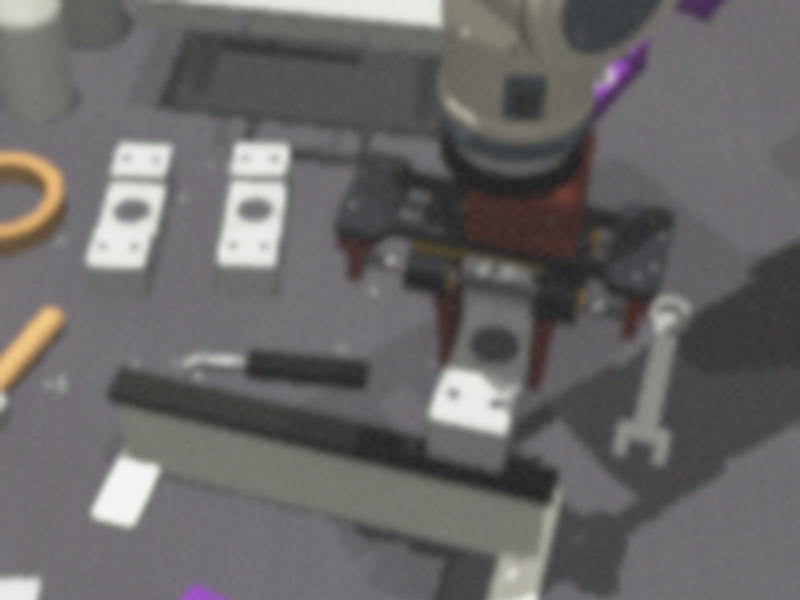

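The block is level in the grip, and its front lower edge at side px (326,284)–(346,287) matches the prediction, so it is centred. Now lowering.

```bash
python3 -m crank '[[[0.001,-0.001,0.04,0,0,0,-1],[0.001,-0.001,0.07,0,0,0,-1],[0.001,-0.001,0.08,0,0,0,-1],[0.001,-0.001,0.083,0,0,0,-1],[0.001,-0.001,0.083,0,0,0,-1]]]'; python3 -c "
from h import *
go([.491-.0982,.330+.0188,.092],79); print(r.get_state()['contact_force'])"
```

```text
time_s: 7.58
tool_pos: [0.394, 0.3499, 0.0959]
ee_rot: [3.14, -0.001, 1.38]
contact_force: [0.5, -0.2, -6.1]
grip_width: 0.0436
gripper_force: 30.0
now 7.575 [0.394  0.3499 0.0959] [ 1.799e+02 -1.000e-01  7.910e+01] shift [-0.0013 -0.0009  0.0039] turn [ 0.1 -0.1  0.1]
[ 0.48169839 -0.16274895 -6.07130061]
```

```bash
python3 -m crank '[[[0,0,0.002,0,0,0,-1],[0,0,0.003,0,0,0,-1],[0,0,0.003,0,0,0,-1]]]'
```

```text
time_s: 7.95
tool_pos: [0.3943, 0.3504, 0.0954]
ee_rot: [3.139, -0.002, 1.381]
contact_force: [-4.3, -6.3, 21.6]
grip_width: 0.0442
gripper_force: 30.0
```

```bash
python3 -m crank '[[[0,0,-0.0015,0,0,0,-1],[0,0,-0.0015,0,0,0,0.1],[0,0,-0.0015,0,0,0,0.4],[0,0,-0.0015,0,0,0,0.4],[0,0,-0.0015,0,0,0,0.4]]]';python3 -m crank '[[[0,0,-0.02,0,0,0,0.4],[0,0,-0.05,0,0,0,0.4],[0,0,-0.1,0,0,0,0.4],[-0.06,0.02,-0.1,0,0,0,0.4],[-0.12,0.05,-0.1,0,0,0,0.4]]]'; python3 - <<'E'
from h import *
im=r.camera("side")
cv2.imwrite("pics/g3.png",cv2.resize(im[170:330,220:420],(800,640),interpolation=2)[:600,:,::-1])
S=im.min(2)
go([.583,.073,.2],94)
m=np.zeros(S.shape,bool)
for (a,b,c,d) in [(238,200,267,250),(269,200,298,250)]:
  m[:]=0; m[b:d,a:c]=S[b:d,a:c]>140; print(rect("side",m,.036))
E
```

```text
time_s: 8.57
tool_pos: [0.3932, 0.3498, 0.0934]
ee_rot: [-3.142, 0.0, 1.38]
contact_force: [0.3, 0.3, -0.1]
grip_width: 0.0614
gripper_force: 0.0
time_s: 9.2
tool_pos: [0.4181, 0.2268, 0.1942]
ee_rot: [3.14, -0.001, 1.383]
contact_force: [0.8, -0.6, 0.6]
grip_width: 0.0614
gripper_force: 0.0
now 9.25 [0.4188 0.2206 0.1936] [180.    0.2  79. ] shift [-0.1137  0.1893 -0.006 ] turn [  0.    0.2 -15. ]
(array([0.6798, 0.0882]), array([679,  86]), array([ 51., 149.]), -87.7)
(array([0.5832, 0.0765]), array([583,  74]), array([ 50., 145.]), -86.5)
```

View pics/g3.png

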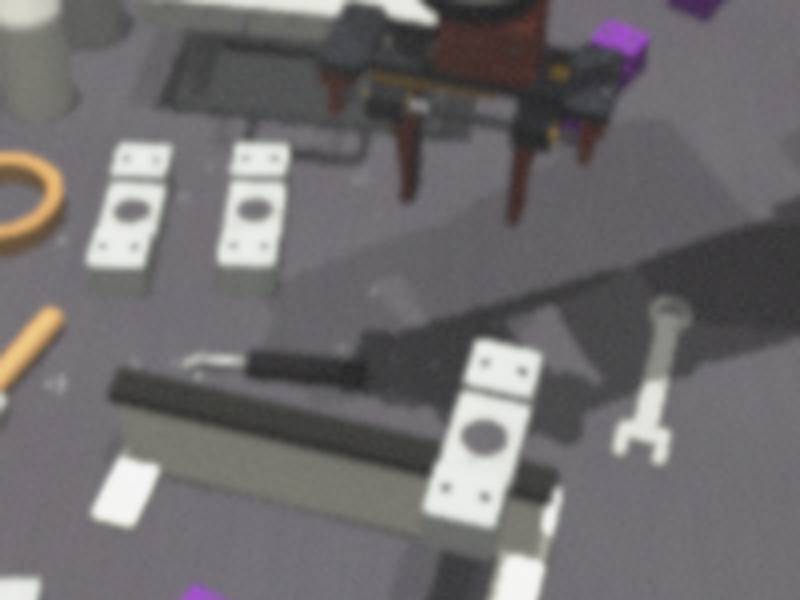

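The first block lies level across the rail, its waist at crop (485,437). Now the middle block.

```bash
python3 -m crank '[[[-0.03,0.05,0,0,0,-5,0.4],[-0.06,0.1,0,0,0,-10,0.7],[-0.09,0.15,0,0,0,-15,1],[-0.113,0.19,0,0,0,-15,1],[-0.113,0.19,0.04,0,0,-15,1]]]'; python3 -c "
from h import *
go([.583,.074,.05],94)"
```

```text
time_s: 9.88
tool_pos: [0.5883, 0.0787, 0.1556]
ee_rot: [3.133, -0.0, 1.639]
contact_force: [1.0, 0.4, -0.1]
grip_width: 0.088
gripper_force: 0.0
now 9.875 [0.5883 0.0787 0.1556] [179.5  -0.   93.9] shift [-0.0043 -0.0065  0.1055] turn [ 0.5 -0.  -0.1]
```

```bash
python3 -m crank '[[[-0.001,-0.003,0.04,0,0,0,1],[-0.001,-0.003,0.08,0,0,0,1],[-0.001,-0.003,0.1,0,0,0,1],[-0.001,-0.003,0.1,0,0,0,1]]]'; python3 -c "
from h import *
go([.583,.074,.007],94)"
```

```text
time_s: 10.38
tool_pos: [0.5796, 0.0794, 0.0524]
ee_rot: [-3.139, 0.0, 1.642]
contact_force: [0.3, -0.3, 0.9]
grip_width: 0.0876
gripper_force: 0.0
now 10.375 [0.5796 0.0794 0.0524] [-179.8    0.    94.1] shift [-0.0056  0.0031  0.0454] turn [-0.2  0.   0.1]
```

```bash
python3 -m crank '[[[-0.0055,0.003,0.025,0,0,0,1],[-0.0055,0.003,0.045,0,0,0,1],[-0.0055,0.003,0.045,0,0,0,1],[-0.0055,0.003,0.045,0,0,0,-1],[-0.0055,0.003,0.045,0,0,0,-1]]]';  python3 -m crank '[[[0,0,0,0,0,0,-1],[0,0,0,0,0,0,-1],[0,0,0,0,0,0,-1],[0,0,-0.05,0,0,0,-1],[0,0,-0.11,0,0,0,-1]]]'; python3 -c "
from h import *
go([.491,.330,.18],79)"
```

```text
time_s: 11.0
tool_pos: [0.5844, 0.0744, 0.0095]
ee_rot: [3.14, -0.0, 1.642]
contact_force: [-0.3, 0.0, -0.4]
grip_width: 0.0718
gripper_force: 0.0
time_s: 11.62
tool_pos: [0.582, 0.074, 0.1178]
ee_rot: [-3.137, 0.0, 1.642]
contact_force: [1.2, -0.7, -4.0]
grip_width: 0.0437
gripper_force: 30.0
now 11.625 [0.582  0.074  0.1178] [-179.7    0.    94.1] shift [ 0.2619 -0.0728 -0.0619] turn [-0.3  0.  15.1]
```

```bash
python3 -m crank '[[[0.02,0,-0.05,0,0,3,-1],[0.07,-0.02,-0.062,0,0,7,-1],[0.125,-0.04,-0.062,0,0,11,-1],[0.18,-0.055,-0.062,0,0,15,-1],[0.23,-0.068,-0.062,0,0,15,-1]]]'; python3 -m crank '[[[0.03,-0.006,0,0,0,0,-1],[0.03,-0.006,0,0,0,0,-1],[0.03,-0.006,0,0,0,0,-1]]]'; python3 - <<'E'
from h import *
im=r.camera("side")
cv2.imwrite("pics/g4.png",cv2.resize(im[170:330,220:420],(800,640),interpolation=2)[:600,:,::-1])
go([.491,.330,.1],79)
s=r.get_state(); p=s["tool_pos"]
for b in(0,.07):
  y=s["ee_rot"][2]
  for c in (-.022,.022): print(b,c,((proj("side",p+[b*np.cos(y)-c*np.sin(y),b*np.sin(y)+c*np.cos(y),-.007])-[220,170])*4).round(0))
E
```

```text
time_s: 12.25
tool_pos: [0.498, 0.3001, 0.18]
ee_rot: [-3.141, 0.001, 1.38]
contact_force: [1.6, 0.4, -3.2]
grip_width: 0.0441
gripper_force: 30.0
time_s: 12.62
tool_pos: [0.4987, 0.3285, 0.1798]
ee_rot: [-3.14, 0.002, 1.381]
contact_force: [0.1, 0.7, -4.8]
grip_width: 0.0439
gripper_force: 30.0
now 12.675 [0.4989 0.3282 0.1799] [-1.799e+02  1.000e-01  7.910e+01] shift [ 0.0004 -0.008   0.08  ] turn [-0.1  0.1  0.1]
0 -0.022 [283. 322.]
0 0.022 [352. 337.]
0.07 -0.022 [243. 408.]
0.07 0.022 [316. 425.]
```

View pics/g4.png

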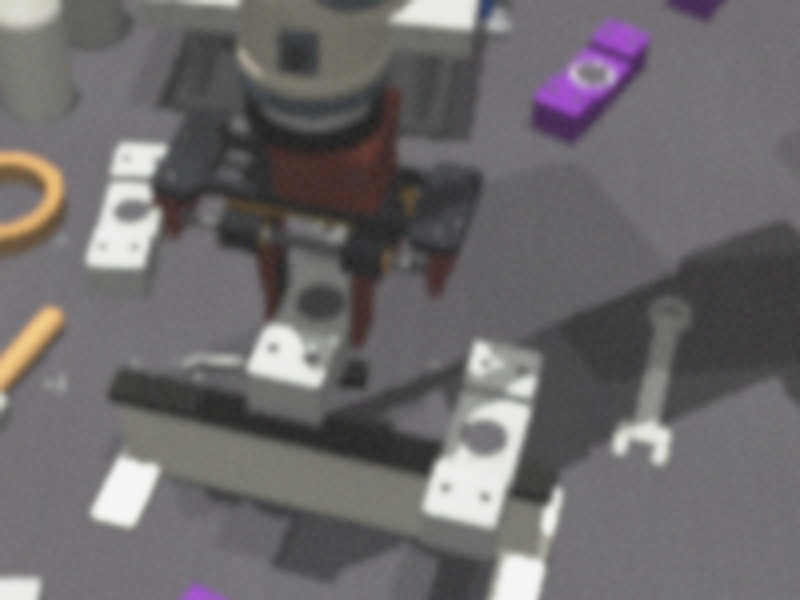

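The held block is level, and its front edge at crop (245,408)–(323,423) is as predicted. Lowering.

```bash
python3 -m crank '[[[0.0005,-0.008,0.03,0,0,0,-1],[0.0005,-0.008,0.06,0,0,0,-1],[0.0005,-0.008,0.078,0,0,0,-1],[0.0005,-0.008,0.084,0,0,0,-1],[0.0005,-0.008,0.086,0,0,0,-1]]]'; python3 -m crank '[[[0,0,0.001,0,0,0,-1],[0,0,0.001,0,0,0,-1]]]'
```

```text
time_s: 13.3
tool_pos: [0.4921, 0.3312, 0.0948]
ee_rot: [3.141, -0.0, 1.38]
contact_force: [0.9, -0.1, -3.5]
grip_width: 0.0437
gripper_force: 30.0
time_s: 13.55
tool_pos: [0.4919, 0.3316, 0.0942]
ee_rot: [3.141, -0.001, 1.38]
contact_force: [-0.2, 1.0, -3.9]
grip_width: 0.0436
gripper_force: 30.0
```

```bash
python3 -m crank '[[[0,0,0.001,0,0,0,-1],[0,0,0.002,0,0,0,-1],[0,0,0.002,0,0,0,-1]]]'
```

```text
time_s: 13.92
tool_pos: [0.492, 0.3317, 0.0937]
ee_rot: [3.141, -0.001, 1.38]
contact_force: [-4.1, -2.9, 12.4]
grip_width: 0.0439
gripper_force: 30.0
```

```bash
python3 -m crank '[[[0,0,-0.001,0,0,0,-1],[0,0,-0.001,0,0,0,0.1],[0,0,-0.001,0,0,0,0.4],[0,0,-0.001,0,0,0,0.4],[0,0,-0.001,0,0,0,0.4]]]';python3 -m crank '[[[0,0,-0.02,0,0,0,0.4],[0,0,-0.05,0,0,0,0.4],[0,0,-0.1,0,0,0,0.4],[-0.06,0.02,-0.1,0,0,-4,0.6],[-0.12,0.05,-0.1,0,0,-8,1]]]'; python3 - <<'E'
from h import *
im=r.camera("side");S=im.min(2)
go([.679,.084,.19],93)
m=np.zeros(S.shape,bool)
for z,(a,b,c,d) in [(.036,(238,200,267,250)),(.121,(270,225,312,280)),(.121,(320,250,360,310))]:
  m[:]=0; m[b:d,a:c]=S[b:d,a:c]>140; print(m.sum(),rect("side",m,z))
E
```

```text
time_s: 14.55
tool_pos: [0.4916, 0.3314, 0.0925]
ee_rot: [-3.142, 0.0, 1.38]
contact_force: [0.0, 0.4, 0.2]
grip_width: 0.0613
gripper_force: 0.0
time_s: 15.18
tool_pos: [0.5169, 0.2086, 0.1949]
ee_rot: [3.139, -0.001, 1.525]
contact_force: [-0.0, -0.9, -0.5]
grip_width: 0.0769
gripper_force: 0.0
now 15.225 [0.5182 0.2021 0.1944] [1.799e+02 1.000e-01 8.730e+01] shift [-0.1105  0.1661  0.0051] turn [ 0.1  0.1 -5.7]
475 (array([0.6798, 0.0881]), array([679,  86]), array([ 51., 149.]), -87.7)
466 (array([0.4913, 0.3216]), array([502, 324]), array([111., 102.]), 33.6)
899 (array([0.3909, 0.3599]), array([379, 362]), array([160.,  80.]), 79.2)
```

```bash
python3 -m crank '[[[-0.03,0.045,0,0,0,-3,1],[-0.06,0.09,0,0,0,-5,1],[-0.09,0.135,0,0,0,-5,1],[-0.11,0.166,0.01,0,0,-5,1],[-0.11,0.166,0.06,0,0,-5,1]]]'; python3 -c "
from h import *
S=r.spot_point('top','spray');print(S and plane('top',S[0]['pixel'],0.0))
go([.679,.085,.05],92.5)"
```

```text
time_s: 15.85
tool_pos: [0.6822, 0.0892, 0.1367]
ee_rot: [3.131, -0.001, 1.604]
contact_force: [0.7, 0.6, -1.1]
grip_width: 0.0875
gripper_force: 0.0
[[ 0.80462356 -0.06760753  0.        ]]
now 15.9 [0.6752 0.0893 0.1272] [-179.7    0.    92. ] shift [-0.0044  0.004   0.0772] turn [-0.3  0.  -0.5]
```

```bash
python3 -m crank '[[[-0.003,0.003,0.04,0,0,0,1],[-0.003,0.003,0.07,0,0,0,1],[-0.003,0.003,0.075,0,0,0,1],[-0.003,0.003,0.075,0,0,0,1]]]'; python3 -c "
from h import *
go([.679,.085,.007],92.5)"
```

```text
time_s: 16.4
tool_pos: [0.6803, 0.0883, 0.0589]
ee_rot: [3.141, -0.0, 1.608]
contact_force: [0.4, 0.5, 0.5]
grip_width: 0.0881
gripper_force: 0.0
now 16.4 [0.6803 0.0883 0.0589] [180.   -0.   92.1] shift [-0.0033 -0.0015  0.0519] turn [ 0.  -0.  -0.4]
```

```bash
python3 -m crank '[[[-0.003,-0.001,0.03,0,0,0,1],[-0.003,-0.001,0.048,0,0,0,1],[-0.003,-0.001,0.05,0,0,0,1],[-0.003,-0.001,0.05,0,0,0,-1],[-0.003,-0.001,0.05,0,0,0,-1]]]';  python3 -m crank '[[[0,0,0,0,0,0,-1],[0,0,0,0,0,0,-1],[0,0,0,0,0,0,-1],[0,0,-0.05,0,0,0,-1],[0,0,-0.11,0,0,0,-1]]]'; python3 -c "
from h import *
go([.491+.0982,.330-.0188,.18],79)"
```

```text
time_s: 17.02
tool_pos: [0.6797, 0.0851, 0.0086]
ee_rot: [3.14, -0.0, 1.607]
contact_force: [-0.0, -0.0, -0.6]
grip_width: 0.0716
gripper_force: 0.0
time_s: 17.65
tool_pos: [0.6767, 0.0847, 0.116]
ee_rot: [-3.136, 0.0, 1.607]
contact_force: [1.0, -0.1, -4.8]
grip_width: 0.0439
gripper_force: 30.0
now 17.65 [0.6767 0.0847 0.116 ] [-179.7    0.    92.1] shift [ 0.2295 -0.0795 -0.0636] turn [-0.3  0.1 13.1]
```

```bash
python3 -m crank '[[[0.02,0,-0.05,0,0,3,-1],[0.07,-0.02,-0.063,0,0,7,-1],[0.12,-0.04,-0.063,0,0,11,-1],[0.17,-0.06,-0.063,0,0,13,-1],[0.22,-0.076,-0.063,0,0,13,-1]]]'; python3 -m crank '[[[0.01,-0.002,0,0,0,0,-1],[0.01,-0.002,0,0,0,0,-1],[0.01,-0.002,0,0,0,0,-1]]]'; python3 - <<'E'
from h import *
im=r.camera("side")
cv2.imwrite("pics/g5.png",cv2.resize(im[170:330,220:420],(800,640),interpolation=2)[:600,:,::-1])
go([.491+.0982,.330-.0188,.0925],79)
s=r.get_state(); p=s["tool_pos"]
for b in(0,.07):
  y=s["ee_rot"][2]
  for c in (-.022,.022): print(b,c,((proj("side",p+[b*np.cos(y)-c*np.sin(y),b*np.sin(y)+c*np.cos(y),-.007])-[220,170])*4).round(0))
E
```

```text
time_s: 18.27
tool_pos: [0.593, 0.303, 0.1795]
ee_rot: [-3.14, 0.002, 1.38]
contact_force: [0.3, 0.6, -4.6]
grip_width: 0.0439
gripper_force: 30.0
time_s: 18.65
tool_pos: [0.595, 0.3108, 0.18]
ee_rot: [-3.141, 0.001, 1.379]
contact_force: [0.1, 0.1, -5.7]
grip_width: 0.0438
gripper_force: 30.0
now 18.7 [0.5952 0.3107 0.1802] [-180.    0.   79.] shift [-0.0006 -0.0059  0.0877] turn [-0.  0.  0.]
0 -0.022 [134. 289.]
0 0.022 [200. 304.]
0.07 -0.022 [ 86. 371.]
0.07 0.022 [156. 388.]
```

View pics/g5.png

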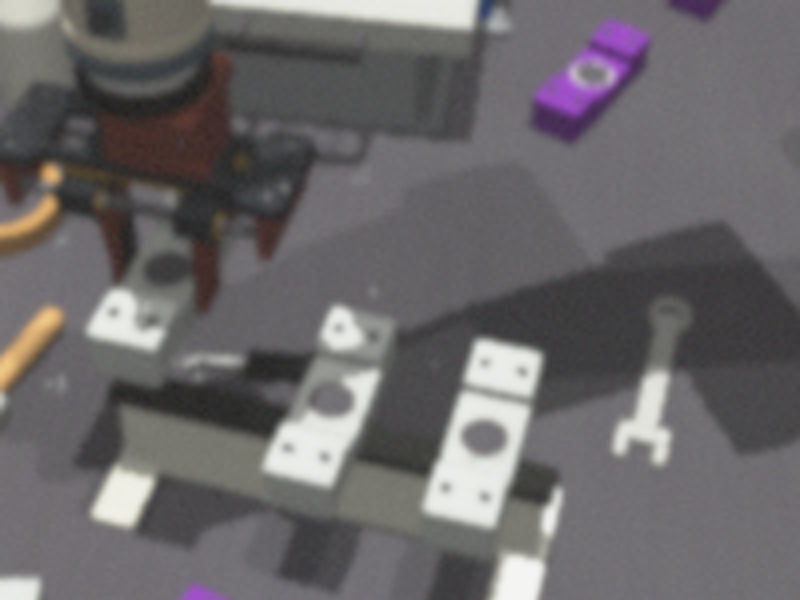

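Blocks 1 and 2 sit level with a clear gap, at crop (485,437) and (330,400). The third is level in the grip and where predicted, so I lower it.

```bash
python3 -m crank '[[[-0.0005,-0.006,0.04,0,0,0,-1],[-0.0005,-0.006,0.07,0,0,0,-1],[-0.0005,-0.006,0.082,0,0,0,-1],[-0.0005,-0.006,0.085,0,0,0,-1],[-0.0005,-0.006,0.087,0,0,0,-1]]]'; python3 -m crank '[[[0,0,0.001,0,0,0,-1],[0,0,0.0015,0,0,0,-1],[0,0,0.0015,0,0,0,-1]]]'
```

```text
time_s: 19.32
tool_pos: [0.5899, 0.313, 0.0947]
ee_rot: [3.14, -0.001, 1.38]
contact_force: [0.6, -0.0, -5.2]
grip_width: 0.0436
gripper_force: 30.0
time_s: 19.7
tool_pos: [0.5893, 0.3131, 0.0929]
ee_rot: [3.141, -0.001, 1.381]
contact_force: [-1.4, -0.4, -1.3]
grip_width: 0.0439
gripper_force: 30.0
```

Just touching now; release, retreat and check.

```bash
python3 -m crank '[[[0,0,0.0005,0,0,0,-1],[0,0,0.0005,0,0,0,0.1],[0,0,0,0,0,0,0.4],[0,0,0,0,0,0,0.4],[0,0,0,0,0,0,0.4]]]';python3 -m crank '[[[0,0,-0.02,0,0,0,0.4],[0,0,-0.06,0,0,0,0.4],[0,0,-0.12,0,0,0,0.4],[-0.06,0.02,-0.14,0,0,0,0.4],[-0.12,0.03,-0.15,0,0,0,0.4]]]'; python3 -m crank '[[[-0.06,0.01,0,0,0,0,0.4],[-0.12,0.02,0,0,0,0,0.4],[-0.12,0.02,0,0,0,0,0.4]]]'; python3 - <<'E'
from h import *
np.set_printoptions(suppress=True,precision=4)
im=r.camera("side");im2=r.camera("top")
cv2.imwrite("pics/side6.png",im[:,:,::-1]);cv2.imwrite("pics/top6.png",im2[:,:,::-1])
a=cv2.resize(im[215:320,210:380],(680,420),interpolation=2)[:300];b=cv2.resize(im2[125:245,190:360],(680,480),interpolation=2)[:300]
a=cv2.resize(im[215:320,225:375],(428,300),interpolation=2);b=cv2.resize(im2[125:245,190:340],(372,298),interpolation=2)
cv2.imwrite("pics/g6.png",np.hstack([a,cv2.resize(b,(372,300))])[:,:,::-1])
u=np.array([.9822,-.188]);c=np.array([.491,.330])
for d in sil("top","block_a"):
  R=rect("top",d["pixels"],.121)
  q=R[1]/1000-c; print(np.int32(d["bbox"]),round(d["conf"],2),R,"rail xy",(q@u).round(3),(q@[.188,.9822]).round(3))
for n in("tray_handle","tray_hinge"):
  for k in range(2):
    A=r.spot_point("side",n);B=r.spot_point("top",n)
    if A and B: print(n,tri(A[0]["pixel"],B[0]["pixel"]),round(A[0]["conf"],2),round(B[0]["conf"],2),A[0]["pixel"],B[0]["pixel"])
E
```

```text
time_s: 20.32
tool_pos: [0.5889, 0.3129, 0.092]
ee_rot: [3.142, -0.0, 1.38]
contact_force: [-0.8, -0.2, -0.4]
grip_width: 0.0613
gripper_force: 0.0
time_s: 20.95
tool_pos: [0.5969, 0.1918, 0.2451]
ee_rot: [3.137, -0.002, 1.382]
contact_force: [0.3, -0.9, -1.0]
grip_width: 0.0617
gripper_force: 0.0
time_s: 21.32
tool_pos: [0.5927, 0.0669, 0.2432]
ee_rot: [3.14, 0.0, 1.375]
contact_force: [-0.5, 0.5, 0.2]
grip_width: 0.0617
gripper_force: 0.0
[191 177 242 203] 0.85 (array([0.4881, 0.3247]), array([488, 325]), array([146.,  47.]), 78.1) rail xy -0.002 -0.005
[163 162 198 209] 0.82 (array([0.4975, 0.4344]), array([498, 434]), array([ 54., 132.]), -25.3) rail xy -0.013 0.103
[199 145 248 171] 0.77 (array([0.5844, 0.3079]), array([584, 308]), array([147.,  51.]), 78.5) rail xy 0.095 -0.004
[403 278 448 313] 0.72 (array([ 0.1969, -0.3002]), array([ 197, -300]), array([136.,  41.]), 61.9) rail xy -0.17 -0.674
[181 212 234 234] 0.67 (array([0.3921, 0.3449]), array([392, 345]), array([146.,  44.]), 79.1) rail xy -0.1 -0.004
[365 246 382 270] 0.6 (array([ 0.2991, -0.1515]), array([ 300, -146]), array([68., 42.]), 61.6) rail xy -0.098 -0.503
tray_handle [ 0.5702 -0.0186  0.1254] 0.83 0.85 [289.9, 180.0] [330.9, 166.9]
tray_handle [ 0.5702 -0.0186  0.1254] 0.83 0.85 [289.9, 180.0] [330.9, 166.9]
tray_hinge [ 0.5547 -0.2774  0.0889] 0.65 0.85 [303.3, 146.5] [412.0, 177.2]
tray_hinge [ 0.5547 -0.2774  0.0889] 0.65 0.85 [303.3, 146.5] [412.0, 177.2]
```

View pics/g6.png

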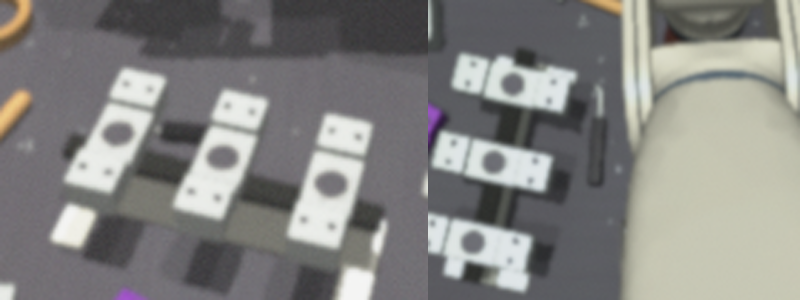

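All three blocks rest level across the rail with clear gaps: side crop waists at (118,133), (222,157) and (331,184). Now I locate the handle and hinge more precisely.

```bash
python3 - <<'E'
from h import *
np.set_printoptions(suppress=True,precision=4)
S=cv2.imread("pics/side6.png");T=cv2.imread("pics/top0.png"); S0=cv2.imread("pics/side0.png")
k=np.array([[c,174+S0.max(2)[174:188,c].argmin()] for c in range(268,318,3)]);print(k.tolist())
print([T.max(2)[y,322:340].tolist() for y in (150,156,170,184,190,194)])
g=T.max(2).astype(int)
w=np.clip(85-g[148:195,328:336],0,None); ys,xs=np.mgrid[148:195,328:336]; print("top centroid",(w*xs).sum()/w.sum(),(w*ys).sum()/w.sum())
rows=np.nonzero(g[140:200,332]<80)[0]+140; print(rows.min(),rows.max())
print(tri((293,182.3),(332,171)))
H=np.array([.558,-.021,.12]);a=np.radians(-3.7);ux=np.array([np.cos(a),np.sin(a),0]);uy=np.array([-np.sin(a),np.cos(a),0])
for n in("side","top"):
  print(n,"handle",[proj(n,H+t*ux).round(1).tolist() for t in(-.055,0,.055)],"lip",[proj(n,H-.25*uy-[0,0,.018]+t*ux).round(1).tolist() for t in(-.14,0,.14)],
  "wall top",[proj(n,H-.04*uy+[0,0,.01]+t*ux).round(1).tolist() for t in(-.14,0,.14)])
cv2.imwrite("pics/tr.png",np.hstack([cv2.resize(S0[130:215,245:355],(440,340),interpolation=2),cv2.resize(T[120:235,322:440],(349,340),interpolation=2)]))
E
```

```text
[[268, 183], [271, 186], [274, 181], [277, 181], [280, 181], [283, 181], [286, 182], [289, 182], [292, 182], [295, 183], [298, 183], [301, 183], [304, 184], [307, 184], [310, 185], [313, 183], [316, 185]]
[[107, 107, 107, 107, 107, 106, 107, 106, 105, 98, 95, 94, 97, 100, 105, 106, 107, 107], [110, 120, 125, 120, 111, 108, 105, 99, 82, 62, 57, 56, 58, 73, 86, 91, 90, 91], [230, 186, 130, 110, 107, 105, 98, 82, 61, 57, 56, 58, 77, 97, 103, 104, 106, 104], [106, 105, 106, 105, 104, 96, 72, 54, 52, 56, 63, 84, 96, 100, 100, 98, 96, 97], [117, 114, 108, 106, 106, 99, 82, 70, 69, 77, 87, 94, 95, 96, 96, 95, 96, 98], [160, 142, 123, 116, 118, 115, 108, 101, 99, 98, 99, 100, 99, 100, 99, 100, 100, 99]]
top centroid 331.5888888888889 170.8065359477124
151 192
[ 0.5606 -0.023   0.1134]
side handle [[311.4, 183.1], [294.5, 181.3], [277.8, 179.5]] lip [[345.1, 148.7], [307.8, 145.0], [271.1, 141.4]] wall top [[339.3, 176.1], [296.9, 171.6], [255.3, 167.1]]
top handle [[330.1, 188.1], [331.5, 170.3], [333.0, 152.8]] lip [[408.7, 223.6], [411.1, 178.7], [413.5, 135.1]] wall top [[341.4, 216.9], [344.9, 170.8], [348.4, 126.2]]
```

View pics/tr.png

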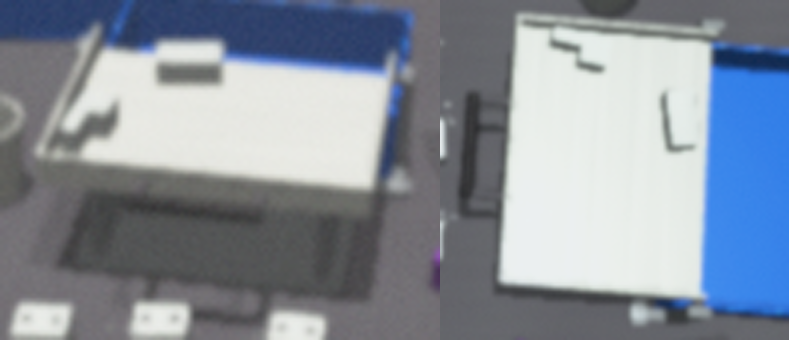

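In the tray, the bar handle runs from side px (276,181) to (311,185) and top px (333,152) to (330,190). The two stubs are the L in the corner and the bar near the lip. I turn the tool so its closing axis is across the handle and approach with a narrow opening to clear the wall.

```bash
python3 -m crank '[[[0,0,0,0,0,10,0],[0,0,0,0,0,20,0],[0,0,0,0,0,30,0],[0,0,0,0,0,40,-0.2],[0,0,0,0,0,50,-0.2]]]'; python3 -c "
from h import *
go([.560,-.021,.18],-3.7)"
```

```text
time_s: 22.5
tool_pos: [0.5926, 0.0709, 0.2415]
ee_rot: [-3.141, 0.0, 0.502]
contact_force: [-0.0, 0.1, 0.7]
grip_width: 0.0351
gripper_force: 0.0
now 22.5 [0.5926 0.0709 0.2415] [-180.     0.    28.8] shift [-0.0728  0.0648  0.0615] turn [-0.   0.  32.5]
```

```bash
python3 -m crank '[[[-0.02,0.018,0,0,0,8,-0.2],[-0.04,0.036,0,0,0,16,-0.2],[-0.06,0.054,0.02,0,0,24,-0.2],[-0.073,0.065,0.04,0,0,32.5,-0.2],[-0.073,0.065,0.06,0,0,32.5,-0.2]]]'; python3 - <<'E'
from h import *
go([.560,-.021,.095],-3.7)
im=r.camera("side");T=r.camera("top")
cv2.imwrite("pics/g7.png",np.hstack([cv2.resize(im[130:215,245:355],(440,340),interpolation=2),cv2.resize(T[120:235,322:440],(349,340),interpolation=2)])[:,:,::-1])
p=r.get_state()["tool_pos"]; q=proj("side",p); print((q-[245,130])*4)
E
```

```text
time_s: 23.12
tool_pos: [0.5601, -0.0226, 0.181]
ee_rot: [3.141, 0.0, -0.062]
contact_force: [0.2, 0.4, -0.3]
grip_width: 0.0349
gripper_force: 0.0
now 23.125 [ 0.5601 -0.0226  0.181 ] [180.    0.   -3.6] shift [-0.0002 -0.0016  0.086 ] turn [0.  0.  0.1]
[195.5751142 143.7306377]
```

View pics/g7.png

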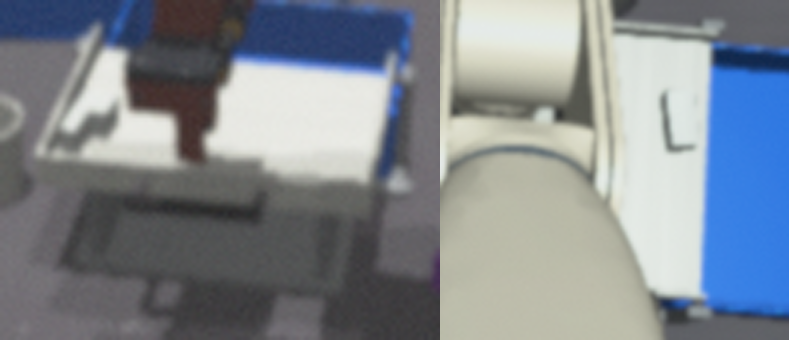

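The fingertips stand above the handle's middle: the front finger ends at side crop (190,160), with the bar below at crop (125–265, 200–215). I descend in steps, watching the force.

```bash
python3 -m crank '[[[0,-0.0015,0.025,0,0,0,-0.2],[0,-0.0015,0.04,0,0,0,-0.2],[0,-0.0015,0.055,0,0,0,-0.2],[0,-0.0015,0.06,0,0,0,-0.2]]]';python3 -m crank '[[[0,0,0.01,0,0,0,-0.2],[0,0,0.02,0,0,0,-0.2],[0,0,0.025,0,0,0,-0.2],[0,0,0.025,0,0,0,-0.2]]]'
```

```text
time_s: 23.72
tool_pos: [0.5602, -0.02, 0.1207]
ee_rot: [3.142, 0.001, -0.059]
contact_force: [-1.1, 0.1, -0.2]
grip_width: 0.0351
gripper_force: 0.0
time_s: 24.22
tool_pos: [0.5603, -0.0202, 0.0962]
ee_rot: [-3.142, 0.001, -0.06]
contact_force: [-0.5, -0.5, -0.2]
grip_width: 0.035
gripper_force: 0.0
```

```bash
python3 -m crank '[[[0,0,0,0,0,0,-0.5],[0,0,0,0,0,0,-1],[0,0,0,0,0,0,-1],[0,0,0,0,0,0,-1]]]'
```

```text
time_s: 24.72
tool_pos: [0.5607, -0.0206, 0.0969]
ee_rot: [3.141, -0.001, -0.059]
contact_force: [-0.5, -4.8, 1.6]
grip_width: 0.0133
gripper_force: 30.0
```

```bash
python3 -m crank '[[[0,0.0016,-0.015,0,0,0,-1],[0,0.0042,-0.0298,0,0,0,-1],[0,0.0076,-0.0444,0,0,0,-1],[0,0.0119,-0.0589,0,0,0,-1],[0,0.0171,-0.073,0,0,0,-1]]]'
```

```text
time_s: 25.35
tool_pos: [0.5597, -0.0372, 0.1706]
ee_rot: [-3.141, -0.001, -0.06]
contact_force: [4.3, -1.7, -6.8]
grip_width: 0.0134
gripper_force: 30.0
```

```bash
python3 -m crank '[[[0,0.006,-0.0138,0,0,0,-1],[0,0.0128,-0.0272,0,0,0,-1],[0,0.0204,-0.0402,0,0,0,-1],[0,0.0288,-0.0527,0,0,0,-1],[0,0.0379,-0.0647,0,0,0,-1]]]'
```

```text
time_s: 25.98
tool_pos: [0.5578, -0.0737, 0.236]
ee_rot: [-3.138, -0.002, -0.06]
contact_force: [4.0, 9.1, 0.4]
grip_width: 0.0131
gripper_force: 30.0
```

```bash
python3 -m crank '[[[0,0.0132,-0.0151,0,0,0,-1],[0,0.0276,-0.029,0,0,0,-1],[0,0.043,-0.0418,0,0,0,-1],[0,0.0595,-0.0533,0,0,0,-1],[0,0.0767,-0.0635,0,0,0,-1]]]'; python3 - <<'E'
from h import *
im=r.camera("side");T=r.camera("top")
cv2.imwrite("pics/g8.png",np.hstack([cv2.resize(im[90:215,245:355],(440,500),interpolation=2),cv2.resize(T[110:240,322:470],(349,306),interpolation=2)[np.minimum(np.arange(500),305)]])[:,:,::-1])
E
```

```text
time_s: 26.6
tool_pos: [0.5536, -0.1495, 0.3015]
ee_rot: [-3.137, -0.004, -0.059]
contact_force: [1.8, 10.2, 10.7]
grip_width: 0.0132
gripper_force: 30.0
```

View pics/g8.png

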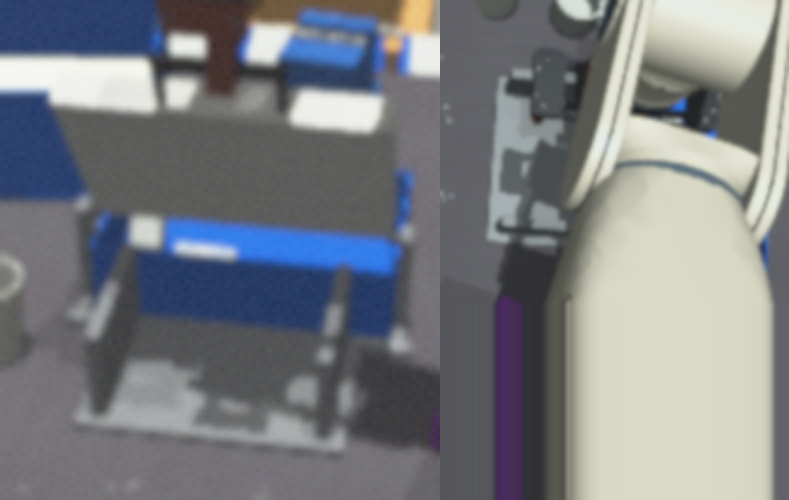

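Both stubs show as silver patches in the blue bin under the raised tray, at side crop (148,230) and (205,250). I hold briefly, then lower along the same arc.

```bash
python3 -m crank '[[[0,0,0,0,0,0,-1],[0,0,0,0,0,0,-1],[0,0,0,0,0,0,-1],[0,0,0,0,0,0,-1]]]'; python3 -m crank '[[[0,-0.0172,0.0102,0,0,0,-1],[0,-0.0337,0.0217,0,0,0,-1],[0,-0.0491,0.0345,0,0,0,-1],[0,-0.0635,0.0484,0,0,0,-1],[0,-0.0767,0.0635,0,0,0,-1]]]'; python3 -c "
from h import *
go([.5598,-.0365,.168],-3.5)"
```

```text
time_s: 27.2
tool_pos: [0.5535, -0.1499, 0.3016]
ee_rot: [-3.139, -0.004, -0.059]
contact_force: [0.0, 9.8, 15.9]
grip_width: 0.0137
gripper_force: 30.0
time_s: 27.82
tool_pos: [0.5577, -0.0742, 0.2352]
ee_rot: [-3.141, -0.002, -0.059]
contact_force: [2.0, 1.8, 1.0]
grip_width: 0.0133
gripper_force: 30.0
now 27.825 [ 0.5577 -0.0742  0.2352] [-1.8e+02 -1.0e-01 -3.4e+00] shift [-0.0002 -0.0377  0.0673] turn [-0.  -0.1  0.1]
```

```bash
python3 -m crank '[[[0,-0.0091,0.012,0,0,0,-1],[0,-0.0175,0.0245,0,0,0,-1],[0,-0.0251,0.0375,0,0,0,-1],[0,-0.0319,0.0509,0,0,0,-1],[0,-0.0379,0.0647,0,0,0,-1]]]'; python3 -m crank '[[[0,-0.0052,0.0141,0,0,0,-1],[0,-0.0095,0.0286,0,0,0,-1],[0,-0.0129,0.0432,0,0,0,-1],[0,-0.0155,0.058,0,0,0,-1],[0,-0.0171,0.072,0,0,0,-1]]]'; python3 -m crank '[[[0,0,0.001,0,0,0,-1],[0,0,0.001,0,0,0,-1]]]'
```

```text
time_s: 28.45
tool_pos: [0.5596, -0.0371, 0.1687]
ee_rot: [3.141, -0.0, -0.059]
contact_force: [2.8, 0.5, -0.4]
grip_width: 0.0131
gripper_force: 30.0
time_s: 29.08
tool_pos: [0.5606, -0.0206, 0.0966]
ee_rot: [3.141, 0.0, -0.059]
contact_force: [-5.1, -10.0, 46.7]
grip_width: 0.013
gripper_force: 30.0
time_s: 29.32
tool_pos: [0.5606, -0.0206, 0.0957]
ee_rot: [3.141, -0.0, -0.06]
contact_force: [5.2, -3.6, -3.2]
grip_width: 0.0133
gripper_force: 30.0
```

Back down on its stop (original grip height 0.0965). Release with a narrow opening, rise and retreat.

```bash
python3 -m crank '[[[0,0,0,0,0,0,-0.5],[0,0,0,0,0,0,-0.2],[0,0,0,0,0,0,-0.2],[0,0,-0.04,0,0,0,-0.2],[0,0,-0.1,0,0,0,-0.2]]]'; python3 -m crank '[[[-0.05,0,-0.03,0,0,0,-0.2],[-0.1,0,-0.06,0,0,0,-0.2],[-0.13,0,-0.08,0,0,0,-0.2],[-0.13,0,-0.08,0,0,0,-0.2]]]'; python3 -m crank '[[[0,-0.055,0,0,0,0,-0.2],[0,-0.11,0,0,0,0,-0.2],[0,-0.14,0,0,0,0,-0.2],[0,-0.14,0,0,0,0,-0.2]]]'; python3 - <<'E'
from h import *
im=r.camera("side");T=r.camera("top")
a=cv2.resize(im[110:330,200:400],(400,440),interpolation=2);b=cv2.resize(T[80:300,180:480],(400,293),interpolation=2)
b=np.vstack([b,np.zeros((147,400,3),np.uint8)])
cv2.imwrite("pics/g9.png",np.hstack([a,b])[:,:,::-1])
for n in("side","top"): print(n,[(round(d["conf"],2),np.int32(d["bbox"]).tolist()) for d in r.find_in(n,"stub_1")], [(round(d["conf"],2),np.int32(d["bbox"]).tolist()) for d in r.find_in(n,"bin")])
E
```

```text
time_s: 29.95
tool_pos: [0.5589, -0.02, 0.196]
ee_rot: [-3.141, 0.005, -0.059]
contact_force: [1.3, -0.3, 0.5]
grip_width: 0.0351
gripper_force: 0.0
time_s: 30.45
tool_pos: [0.43, -0.0123, 0.278]
ee_rot: [-3.141, -0.003, -0.059]
contact_force: [0.0, -0.1, 0.6]
grip_width: 0.0353
gripper_force: 0.0
time_s: 30.95
tool_pos: [0.4397, 0.129, 0.2756]
ee_rot: [3.141, 0.001, -0.056]
contact_force: [0.4, -0.5, -0.5]
grip_width: 0.0353
gripper_force: 0.0
side [(0.34, [242, 260, 360, 326])] [(0.97, [274, 128, 348, 175])]
top [(0.63, [412, 161, 422, 177]), (0.58, [430, 153, 447, 163])] [(0.93, [394, 133, 465, 228])]
```

View pics/g9.png

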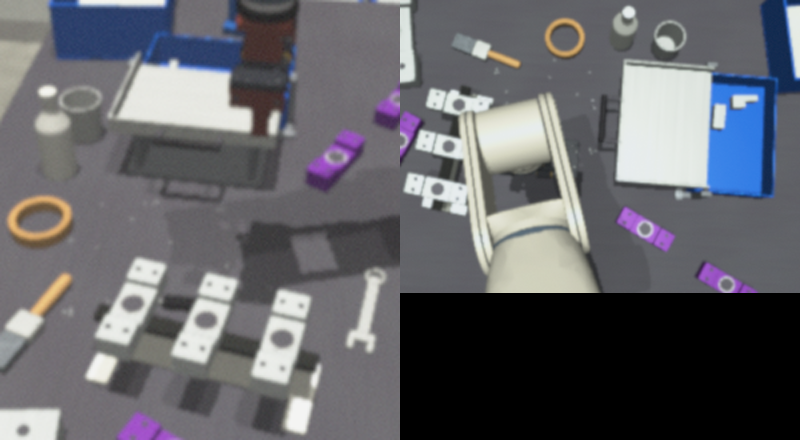

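Both stubs lie in the bin at top crop (719,117) and (744,101). The tray is flat and empty, the three blocks are level on the rail, and the bystanders are in place.

```bash
python3 -c "
from cell import r
print(r.job_done())"
```

```text
the job is handed in; nothing more can be done
None
```

I handed the job in: all three blocks present lie level across the rail (`block_a` was absent), both stubs are in the bin, the tray is flat again and the other tools are untouched; no verdict was returned.

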